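# Park the wobbly ball-tree car in the garage

### The arm

A 7-joint arm with a two-finger parallel gripper is mounted at the origin on the work surface. World frame = base frame: x ahead of the robot, y to its left, z up, the work surface at z = 0. Lengths are in m, angles in rad, forces in N, time in s.
With the tool pointing down it reaches from about 0.4 to 0.9 m from the base axis. Payload 5.6 kg.
Tool frame: the origin (TCP) lies at the very end of the fingers, on their centre line; the grasp point (between the pads) lies 19 mm behind it (bot.grasp_offset is the distance from the TCP to the grasp point, in m); z points along the fingers, y is the line along which they close (so a half turn about z gives the same grasp; the last joint's range is limited). The gripper opens to 92 mm and grips with 3 to 60 N. Pads are 20 mm wide; open, the fingers measure 128 mm over their backs; the gripper's body (75 mm by 189 mm) begins 69 mm behind the grasp point.
Start: joints at [-1.273, 0.468, -0.012, 1.603, 0.006, 1.071, -0.056], TCP at [0.217, 0.613, 0.215] pointing down, gripper open.
Joint ranges: [-2.53, 2.53], [-0.31, 2.02], [-1.57, 1.55], [0.28, 2.44], [-1.29, 4.43], [0.15, 1.84], [-2.92, 2.92]. Speed limits (rad/s): [2.57, 2.57, 3.14, 3.14, 3.14, 3.14, 3.14].

### API

Orientations are given as a unit quaternion [x, y, z, w].
In Python, from cell import bot gives the robot as it stands.
- The arm moves only by the tool arm_command, never from a script. Its argument "increments" is a list of rows, each an object of numbers: "x", "y", "z": the shift along the tool's x, y, z each as a share of 0.4 m, from -1 to 1; "ax", "ay", "az": the turn, a rotation vector about the tool's x, y, z each as a share of 90 degrees, from -1 to 1; "gripper": the opening, from 0 (shut) to 1 (fully open). A call has 1 to 12 rows; each row shifts and turns the commanded pose from where the row before left it, along the tool's axes as they then stand; what a row does not reach is not made up. A row lasts 1/8 s, in which the tool goes at most 62.5 mm and 10.7 degrees, less where a joint would pass 70% of its speed; a pose out of reach is approached as far as the arm can. A call with a number of a shift or a turn outside -1 to 1 is refused whole. A call with a gripper value outside its range is refused whole. The fingers move at their own pace and stop on an object; the grip force is fixed at half the most. Time passes only in rows, so rows that do not move let the fingers close. It gives the time, the measured TCP pose, the force, the opening and the grip force at its end, in the units of the state.
- bot.read_state(): the state, without advancing time (a new reading comes with each control period).
- bot.get_image(name): name is "scene" or "top" or "wrist"; returns the picture (480x640x3 uint8, red, green, blue); there is no depth.
- bot.camera_params(name): a dict with "fovy" (degrees; the focal length in pixels is half the picture's height over the tangent of half this angle, whatever the lens; pixels are square), "cx", "cy" (the principal point, pixels), "eye" and "orientation" of the camera in the world; the wrist camera has in their place "mount" (4x4, takes a point from camera to tool coordinates, whose origin is the TCP and whose axes are the flange's). Camera axes: x right, y up, looking along -z (the intrinsics and any distortion apply to the point x, -y, -z); pixel columns grow to the right and rows downward; lengths in m; the calibration is good to about 2 mm. A picture is of the moment at which its call begins: read the wrist's pose just before it. camera_params takes no time and is no camera call.
- bot.finish_job(): hands the job in; it is judged then, once.
Trained networks look in the newest picture that a camera, given by its name, has taken for a name from the list of things; names that differ only in an ending like _2 or _b are one class to them, and where a whole thing is asked for, a point or a joint stands for the part that bears it (a point fixed in the world has none). Each returns a list of dicts, best first, with "score" (0 to 1); they miss things now and then, are a little off and sometimes report something else, mostly with a low value. They report only what shows in the picture. A call takes as long as a camera call.
- bot.search_frame(camera, thing): "xy" ([column, row] in pixels, amid what is visible of it).
- bot.spot_point(camera, thing): "xy" ([column, row] in pixels: a listed point, or the origin of a listed thing).
The state is a dict: "clock": time; "q": joint angles; "qd": joint speeds; "joint_torque": joint torques, N m; "tool_pos": TCP position; "ee_rot": TCP orientation; "contact_force": force on the tool from outside, world axes, zero at the start; "torque": the same for the moment, N m; "finger_gap": opening from 0.0 (shut) to 1.0 (fully open); "finger_force": force on a finger pad.
Only numpy, scipy, OpenCV 4.12 (cv2) and the standard library are available. Lean on these libraries where they do the work, as an engineer would, in place of code of your own. Each camera call takes 0.05 s, during which the arm holds its last target. There are 200 camera calls.

### The job

The maple car with the wobbly ball tree stands in the pale chute box; take it by its yellow post, lift it and draw it straight out of the box, and balance the tree upright and free in the air, clear of the box, the garage and everything else, for at least five seconds. Then drive it into the walnut garage so that the tree's stem stands in the slot of the roof, set it down gently on the garage floor, fully home and level, and let go. Never let the tree drop over against its side stops, never touch the tree with the gripper or arm, and leave the bowl, the stacker and the red arch where they are.

Things in the scene. Friction and masses are not known exactly. Their poses are not given: they have to be found in the camera images.
- car: Loose maple toy car, 265 long (x -100 to +165), 106 wide over its fixed red wheels, about 0.5 kg without the tree. Origin: underside, straight below the yellow grip post; x forward to the tree, z up. Body top at 44 mm; dark cab block up to 78 mm high at x -98 to -52; yellow post 28 x 28 mm up to 119 mm at x = 0; tree pivot at x = 130, z = 60 mm. The tree is 130 mm ahead of the post.
- handle (a point): Grip point on the yellow post of the car, in the car's axes: on the post's centre line, 100 mm above the car's underside and 19 mm below the top of the post (28 x 28 mm square, sides along the car's x and y).
- mast (a joint): Tree's roll relative to the car, rad, about the car's +x (positive: leans to the car's -y); 0 upright in the car, stops at +-0.35. Stem 12 mm thick, balls 40 mm: green/blue 50 mm to the sides at 185 mm, red at 225 above the pivot. Nominal 0.115 kg, weight x lever 0.204 Nm, inertia at pivot 0.0042 kg m2, pivot spring 0.165 Nm/rad (too weak to hold it up), damping 0.02 Nms/rad.
- mast_top (a point): Centre of the red ball at the top of the tree, 225 mm above the pivot; its z axis runs up the stem, its x axis is the pivot axis (the car's x). At the start the stem leans lightly on the side of the chute box's slot; once out of the slot it falls unless balanced.
- chute: Fixed pale wooden chute box with a ramp at its back, in which the car starts nose in, stem in the roof slot. Floor 12 mm high, x -210 to +70, 140 wide; 10 mm high kerbs on it (128 mm free between) from x -195 to -45; side walls (136 mm between) from x -28; back wall at x 60; roof at z 170 to 188. Front (open) side is -x. Origin on the table under the slot centre.
- chute_slot (a point): Centre of the slot in the chute box's roof, 179 mm above the table. Slot 28 mm wide along x, from its flared mouth (x -65, 80 mm wide, narrowing to x -25) to the back wall at x 60 mm; open only to -x.
- garage: Fixed dark walnut garage with a gable at its back, same inner shape as the chute box. Floor 12 mm high, x -210 to +70, 140 wide; 10 mm high kerbs on it (128 mm free between) from x -195 to -45; side walls (136 mm between) from x -28; back wall at x 60; roof at z 170 to 188. Front (open) side is -x. Origin on the table under the slot centre.
- garage_slot (a point): Centre of the slot in the garage's roof, 179 mm above the table. Slot 28 mm wide along x, from its flared mouth (x -65, 80 mm wide, narrowing to x -25) to the back wall at x 60 mm; open only to -x.
- garage_floor (a point): Point on the garage floor straight under the slot centre, 12 mm above the table, in the garage's axes. The parked car's tree pivot stands over it.
- bowl: Loose pale wooden bowl 80 mm wide and 35 mm high with a small yellow ball in it; origin at the centre of its underside. Bystander.
- stacker: Loose green stepped cone 70 mm wide and 75 mm high; origin at the centre of its underside. Bystander.
- arch: Loose red arch block 30 x 85 x 75 mm; origin at the centre of its underside. Bystander.

How it is judged:
On the way, in this order (a step that is already met when the one before it is completed fails the run):
1. the car is held in the air, clear of chute box and garage, with the tree upright and touching nothing, for 5 s (height (world z) of car above 0.02 m and horizontal distance between mast_top and chute_slot above 0.08 m and horizontal distance between mast_top and garage_slot above 0.08 m and angle between mast_top's own z axis and vertical below 0.16 rad and value of joint mast between -0.25 and 0.25 rad and contact force between mast and anything else below 0.2 N), for 5 s.
2. the car stands on the garage floor with the stem in the slot (x of handle in the frame of garage_floor between -0.155 and -0.1 m and height (world z) of car below 0.018 m), for 0.2 s.
At the end, for the whole second after the job is handed in: The car stands released on the garage floor, level within 0.06 rad, its tree pivot within 25 to 30 mm of the slot centre along the garage and its post within 20 mm across it, the stem in the slot (tree within 0.2 rad of upright), all at rest (all of step 2 and y of handle in the frame of garage_floor between -0.02 and 0.02 m and angle between car's own z axis and vertical below 0.06 rad and angle between mast_top's own z axis and vertical below 0.2 rad and horizontal distance between mast_top and garage_slot below 0.05 m and linear speed of car below 0.03 m/s and velocity of joint mast between -0.2 and 0.2 rad/s); the robot touches nothing.
It fails at once if the tree drops over against a side stop (more than 0.3 rad from the car's upright) (value of joint mast above 0.3 rad or value of joint mast below -0.3 rad).
It fails at once if the gripper or arm touches the tree (contact force between any of the fingers, the arm and mast above 0.5 N).
It fails at once if the car is slammed into the garage (over 35 N) (contact force between car and garage above 35 N).
It fails at once if a bystander is moved by over 30 mm (distance of any of bowl, stacker, arch from where it was at the start of the episode above 0.03 m).
It also fails if it takes over 72 s, if anything falls off the work surface, if the arm or the gripper's body presses on something with over 40 N, if the wrist force passes 120 N, or if a joint passes its speed limit or range.

## Working session

There is one attempt and no reset: what is moved stays moved. The work goes in short steps, Python scripts to look and compute and a tool call to move; the robot and the scene stay as the last step left them, time stands still between calls to the robot, and variables do not carry over. Pictures are saved under pics/ and viewed, at most 10 in all, crops included, and the job is handed in when it is done.

Besides the shell and the picture viewer there is one more tool, called after ">>>" in YAML: its name, and indented under it one key for each argument. arm_command: Moves the arm, as the interface text tells. Shift numbers are shares of 0.4 m and turn numbers shares of 90 degrees, none past 1 either way. Its arguments: {"type":"object","properties":{"increments":{"type":"array","items":{"type":"object","properties":{"x":{"type":"number","minimum":-1,"maximum":1},"y":{"type":"number","minimum":-1,"maximum":1},"z":{"type":"number","minimum":-1,"maximum":1},"ax":{"type":"number","minimum":-1,"maximum":1},"ay":{"type":"number","minimum":-1,"maximum":1},"az":{"type":"number","minimum":-1,"maximum":1},"gripper":{"type":"number"}}}}},"required":["increments"]}

```bash
mkdir -p pics; ls; python3 - <<'E'
from cell import bot
import cv2,numpy as np
for c in ["scene","top"]:
    im=bot.get_image(c); cv2.imwrite(f"pics/{c}0.png",im[:,:,::-1])
    p=bot.camera_params(c); print(c,{k:np.round(v,4).tolist() if not isinstance(v,(str,dict)) else v for k,v in p.items()})
    for t in ["handle","mast_top","car","chute_slot","garage_slot","garage_floor","chute","garage"]:
        print(t,[(np.round(d["xy"],1).tolist(),round(d["score"],2)) for d in bot.spot_point(c,t)[:3]])
p=bot.camera_params("wrist");print(p)
s=bot.read_state();print(s["clock"],s["tool_pos"],s["ee_rot"],s["finger_gap"])
E
```

```text
pics
scene {'fovy': 57.5883, 'cx': 314.939, 'cy': 238.9723, 'eye': [0.6422, 0.3603, 1.261], 'orientation': [0.0104, 0.1612, 0.9848, 0.064]}
handle []
mast_top [([323.1, 311.2], 0.95), ([319.8, 127.6], 0.6)]
car [([364.8, 332.6], 0.55)]
chute_slot [([321.5, 320.8], 0.89)]
garage_slot [([296.6, 160.0], 0.97)]
garage_floor [([301.6, 191.2], 0.78), ([321.2, 127.9], 0.68)]
chute [([319.9, 326.5], 0.91)]
garage [([300.8, 188.4], 0.64)]
top {'fovy': 50.2268, 'cx': 307.1796, 'cy': 235.4282, 'eye': [0.4444, 0.0161, 1.3689], 'orientation': [-0.0462, 0.0479, 0.7147, -0.6963]}
handle [([217.1, 294.5], 0.84), ([478.1, 273.6], 0.38)]
mast_top [([217.0, 230.7], 0.58)]
car [([226.3, 293.6], 0.98)]
chute_slot [([223.6, 239.8], 0.66)]
garage_slot [([410.3, 229.7], 0.68)]
garage_floor [([400.6, 239.3], 0.63)]
chute [([229.0, 242.6], 0.81)]
garage [([395.1, 236.3], 0.6), ([411.2, 230.2], 0.32), ([227.5, 292.7], 0.24)]
{'fovy': 71.80379646342338, 'cx': 322.12645255543055, 'cy': 235.31056524914322, 'mount': array([[-7.33775575e-04,  9.56863771e-01,  2.90536031e-01,
         8.25827745e-02],
       [ 9.99999454e-01,  9.18417089e-04, -4.99163100e-04,
        -9.75106554e-05],
       [-7.44464342e-04,  2.90535506e-01, -9.56863922e-01,
        -1.70869863e-01],
       [ 0.00000000e+00,  0.00000000e+00,  0.00000000e+00,
         1.00000000e+00]])}
0.9 [0.21728909 0.6126017  0.21459036] [1.69627766e-01 9.85508204e-01 4.77953490e-06 1.86671922e-05] 1.001773544096373
```

View pics/scene0.png

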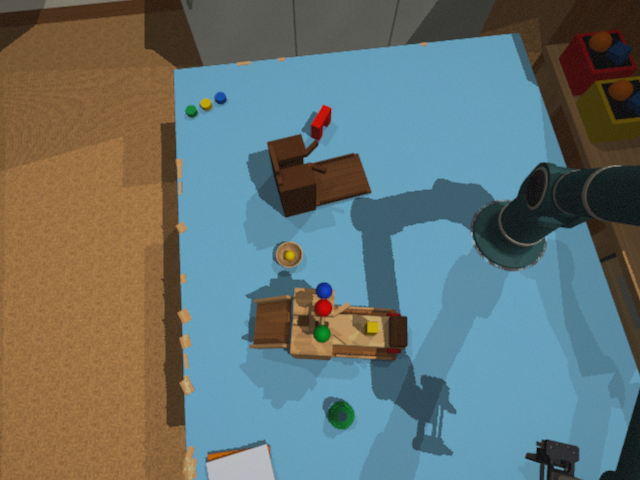

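View pics/top0.png

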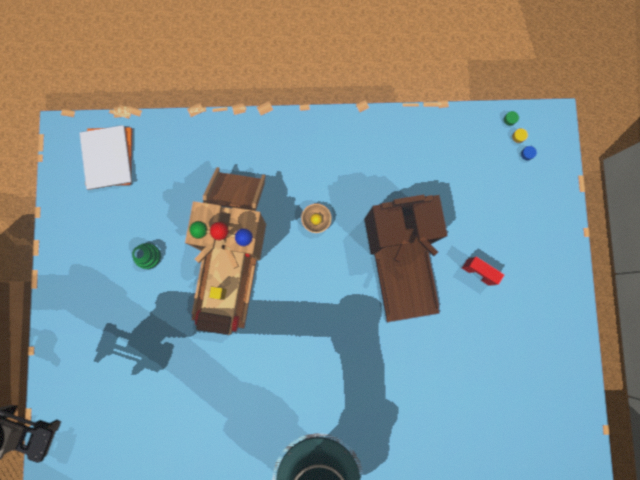

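```bash
cat > h.py <<'E'
from cell import bot
import cv2,numpy as np
from scipy.spatial.transform import Rotation as R
P={}
def cam(c,st=None):
    p=P.setdefault(c,bot.camera_params(c)); f=240/np.tan(np.radians(p["fovy"])/2)
    if "mount" in p:
        T=np.eye(4);T[:3,:3]=R.from_quat(st["ee_rot"]).as_matrix();T[:3,3]=st["tool_pos"];T=T@p["mount"]
        return f,p["cx"],p["cy"],T[:3,3],T[:3,:3]
    return f,p["cx"],p["cy"],np.array(p["eye"]),R.from_quat(p["orientation"]).as_matrix()
def ray(c,uv,st=None):
    f,cx,cy,e,M=cam(c,st); d=M@np.array([(uv[0]-cx)/f,-(uv[1]-cy)/f,-1]); return e,d/np.linalg.norm(d)
def proj(c,X,st=None):
    f,cx,cy,e,M=cam(c,st); q=M.T@(np.asarray(X)-e); return np.array([cx-f*q[0]/q[2],cy+f*q[1]/q[2]])
def atz(c,uv,z,st=None):
    e,d=ray(c,uv,st); return e+d*(z-e[2])/d[2]
def tri(rays):
    A=0;b=0
    for e,d in rays: N=np.eye(3)-np.outer(d,d);A=A+N;b=b+N@e
    X=np.linalg.solve(A,b); return X,max(np.linalg.norm((np.eye(3)-np.outer(d,d))@(X-e)) for e,d in rays)
HS={"red":[(0,8),(172,180)],"green":[(50,75)],"blue":[(100,120)],"yellow":[(25,33)]}
def blobs(im,col,amin=20,smin=170,vmin=60):
    h=cv2.cvtColor(im,cv2.COLOR_RGB2HSV); m=0
    for a,b in HS[col]: m=m|cv2.inRange(h,(a,smin,vmin),(b,255,255))
    n,l,s,c=cv2.connectedComponentsWithStats(m)
    return sorted([(s[i,4],c[i].round(1).tolist(),s[i,:4].tolist()) for i in range(1,n) if s[i,4]>amin],key=lambda t:-t[0])
E
python3 - <<'E'
from h import *
np.set_printoptions(precision=4,suppress=True)
g={"slotC":((321.5,320.8),(223.6,239.8)),"slotG":((296.6,160.0),(410.3,229.7)),"floorG":((301.6,191.2),(400.6,239.3)),"chute":((319.9,326.5),(229,242.6)),"garage":((300.8,188.4),(395.1,236.3)),"red":((323.1,311.2),(217,230.7))}
for k,(a,b) in g.items(): print(k,*tri([ray("scene",a),ray("top",b)]))
for c in ["scene","top"]:
    im=cv2.imread(f"pics/{c}0.png")[:,:,::-1].copy()
    for k in HS: print(c,k,blobs(im,k,30)[:6])
E
```

```text
slotC [0.6038 0.2099 0.1543] 0.0024510927489111954
slotG [ 0.6131 -0.2314  0.1861] 0.0034028666485850533
floorG [ 0.6117 -0.2469 -0.0441] 0.004792439998542323
chute [0.6077 0.2114 0.0606] 0.0017687218740478907
garage [ 0.6129 -0.2197  0.0326] 0.0022973306158996314
red [0.6045 0.205  0.2818] 0.0008434157133767758
scene red [(np.int32(1716), [586.5, 65.9], [559, 31, 79, 65]), (np.int32(383), [320.5, 121.7], [312, 105, 19, 35]), (np.int32(243), [322.9, 307.6], [315, 299, 17, 18]), (np.int32(88), [617.4, 33.9], [605, 29, 22, 15]), (np.int32(64), [392.5, 350.2], [386, 348, 14, 6]), (np.int32(37), [392.2, 314.2], [386, 313, 14, 4])]
scene green [(np.int32(419), [341.3, 414.7], [329, 402, 25, 27]), (np.int32(206), [321.6, 333.3], [314, 326, 16, 16]), (np.int32(90), [191.1, 110.7], [186, 106, 11, 11])]
scene blue [(np.int32(190), [323.7, 290.1], [316, 283, 16, 15]), (np.int32(100), [220.1, 97.5], [215, 92, 11, 12])]
scene yellow [(np.int32(120), [372.0, 327.1], [365, 322, 13, 12]), (np.int32(73), [205.4, 103.1], [201, 99, 10, 9]), (np.int32(32), [290.3, 254.5], [287, 252, 7, 6])]
top red [(np.int32(414), [485.6, 270.7], [466, 258, 37, 26]), (np.int32(220), [218.2, 230.9], [210, 223, 17, 17])]
top green [(np.int32(129), [196.8, 229.9], [191, 223, 13, 14])]
top blue [(np.int32(165), [242.8, 237.2], [236, 230, 15, 15]), (np.int32(129), [528.8, 152.4], [523, 147, 13, 12])]
top yellow [(np.int32(111), [215.4, 292.7], [210, 287, 12, 12]), (np.int32(103), [520.0, 134.6], [514, 129, 13, 12]), (np.int32(31), [315.5, 219.4], [313, 217, 6, 6])]
```

```bash
python3 - <<'E'
from h import *
np.set_printoptions(precision=4,suppress=True)
def T(a,b): X,e=tri([ray("scene",a),ray("top",b)]); print(X,round(e,4)); return X
r=T((323,307.8),(218.2,231)); g=T((321.6,333.6),(197,229.9)); b=T((323.7,290.2),(243,237.2)); y=T((372,327.3),(215.5,292.7))
d=b-g; yaw=np.arctan2(-d[0],-(-d[1]) if 0 else -d[1]); print("gb len",np.linalg.norm(d), "dir",d)
m=(g+b)/2; v=m-y; print("post->mast dir",v,np.hypot(v[0],v[1]),np.arctan2(v[1],v[0]))
a=cv2.imread("pics/top0.png")[180:330,355:455]; c=cv2.imread("pics/scene0.png")[120:220,250:380]
a=cv2.resize(a,None,fx=3.5,fy=3.5,interpolation=2);c=cv2.resize(c,None,fx=3.5,fy=3.5,interpolation=2)
o=np.zeros((525,810,3),np.uint8);o[:525,:350]=a;o[:350,350:805]=c
cv2.imwrite("pics/g.png",o[:,:800])
E
```

```text
[0.6031 0.1999 0.2933] 0.0003
[0.6123 0.2519 0.2591] 0.0009
[0.5941 0.1524 0.2522] 0.0005
[0.4775 0.2371 0.1177] 0.0
gb len 0.10136893480061687 dir [-0.0182 -0.0995 -0.0069]
post->mast dir [ 0.1257 -0.035   0.138 ] 0.13048209187849064 -0.271236319628017
```

View pics/g.png

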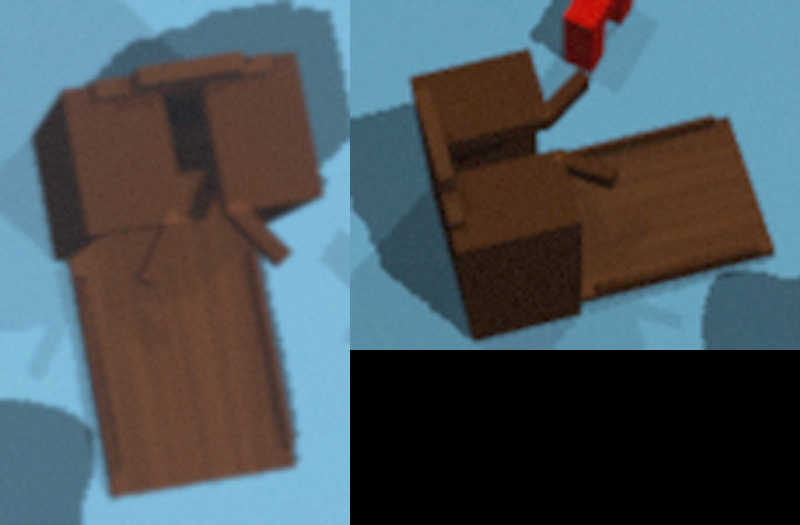

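```bash
python3 - <<'E'
from h import *
from scipy.optimize import least_squares
np.set_printoptions(precision=4,suppress=True)
ob=[("top",386.7,321.7,"F",1),("top",439.6,312.6,"F",-1),("top",379.3,248.6,"f",1),("top",373.6,206.3,"b",1),("top",439.9,195.7,"b",-1),("top",447,234.3,"f",-1),
("scene",357.7,154.3,"F",-1),("scene",370.6,192,"F",1),("scene",301.1,134.9,"f",-1),("scene",315.7,183.7,"f",1),("scene",281.7,192,"b",1),("scene",268.3,142.3,"b",-1)]
def pt(p,k,s):
    x,y,a,w,xf,xb=p; l={"F":(-.21,.07*s,.012),"f":(xf,w*s,.188),"b":(xb,w*s,.188)}[k]
    return np.array([x+np.cos(a)*l[0]-np.sin(a)*l[1],y+np.sin(a)*l[0]+np.cos(a)*l[1],l[2]])
f=lambda p:np.concatenate([proj(c,pt(p,k,s))-[u,v] for c,u,v,k,s in ob])
r=least_squares(f,[.61,-.23,.15,.08,-.03,.06],loss="soft_l1"); print(r.x); print(f(r.x).reshape(-1,2))
for c,uv in [("scene",(372,327.)),("top",(215.5,292.7))]: print(atz(c,uv,.131))
for c,uv in [("scene",(296.6,160)),("top",(410.3,229.7))]: print("slotG",atz(c,uv,.179))
for c,uv in [("scene",(321.5,320.8)),("top",(223.6,239.8))]: print("slotC",atz(c,uv,.179))
E
```

```text
[ 0.6115 -0.2308  0.1378  0.0797 -0.0283  0.0669]
[[-0.4773 -0.2767]
 [-0.8667 -0.0076]
 [ 0.0957 -2.2148]
 [-1.5773  0.2666]
 [-1.1647 -0.0066]
 [-0.216   0.9796]
 [ 0.0026 -1.275 ]
 [ 0.2618 -0.8344]
 [-0.2081 -1.2674]
 [ 0.1724 -0.6265]
 [ 0.0572 -0.4389]
 [-0.2547 -0.8432]]
[0.4793 0.2378 0.131 ]
[0.4771 0.2348 0.131 ]
slotG [ 0.6159 -0.2372  0.179 ]
slotG [ 0.611  -0.2313  0.179 ]
slotC [0.6068 0.2121 0.179 ]
slotC [0.5985 0.2071 0.179 ]
```

>>> arm_command:
  increments:
    - {"x": -0.093, "y": -0.067, "z": -0.009}
    - {"x": -0.093, "y": -0.067, "z": -0.009}
    - {"x": -0.093, "y": -0.067, "z": -0.009}
    - {"x": -0.093, "y": -0.067, "z": -0.009}
    - {"x": -0.093, "y": -0.067, "z": -0.009}
    - {"x": -0.093, "y": -0.067, "z": -0.009}
    - {"x": -0.093, "y": -0.067, "z": -0.009}
    - {"x": -0.093, "y": -0.067, "z": -0.009}
    - {"x": -0.093, "y": -0.067, "z": -0.009}
    - {"x": -0.093, "y": -0.067, "z": -0.009}
    - {"az": -0.105}
    - {}

```text
invalid input
```

```bash
python3 - <<'E'
from h import *
np.set_printoptions(precision=4,suppress=True)
s=bot.read_state();print(s["clock"],s["tool_pos"],s["ee_rot"],R.from_quat(s["ee_rot"]).as_matrix()[:,0])
im=bot.get_image("wrist");cv2.imwrite("pics/w1.png",im[:,:,::-1])
print(blobs(im,"yellow",100)[:3]);print(bot.spot_point("wrist","handle")[:2])
h=blobs(im,"yellow",100)
if h: print(atz("wrist",h[0][1],.131,s),atz("wrist",h[0][1],.12,s))
E
```

```text
0.9 [0.2173 0.6126 0.2146] [0.1696 0.9855 0.     0.    ] [-0.9425  0.3343 -0.    ]
[]
[]
```

View pics/w1.png

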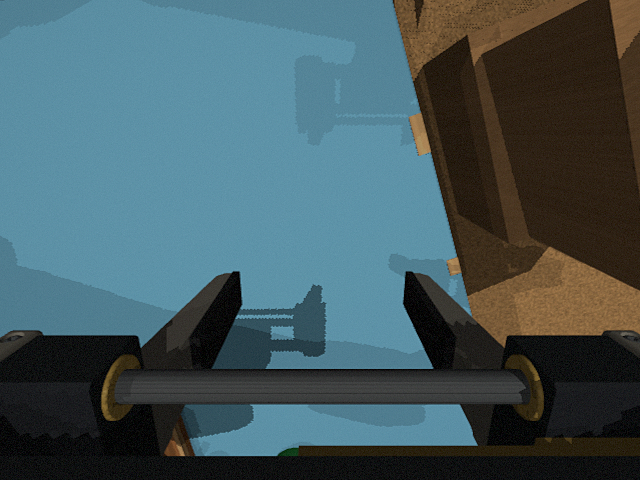

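>>> arm_command:
  increments:
    - {"x": -0.093, "y": -0.067, "z": -0.009}
    - {"x": -0.093, "y": -0.067, "z": -0.009}
    - {"x": -0.093, "y": -0.067, "z": -0.009}
    - {"x": -0.093, "y": -0.067, "z": -0.009}
    - {"x": -0.093, "y": -0.067, "z": -0.009}
    - {"x": -0.093, "y": -0.067, "z": -0.009}
    - {"x": -0.093, "y": -0.067, "z": -0.009}
    - {"x": -0.093, "y": -0.067, "z": -0.009}
    - {"x": -0.093, "y": -0.067, "z": -0.009}
    - {"x": -0.093, "y": -0.067, "z": -0.009}
    - {"az": -0.105}
    - {"x": 0}

```text
invalid input
```

```bash
python3 - <<'E'
from h import *
np.set_printoptions(precision=4,suppress=True)
s=bot.read_state();print(s["clock"],s["tool_pos"],s["ee_rot"],R.from_quat(s["ee_rot"]).as_matrix()[:,0])
im=bot.get_image("wrist");cv2.imwrite("pics/w2.png",im[:,:,::-1])
h=blobs(im,"yellow",100);print(h[:3])
if h: print(atz("wrist",h[0][1],.131,s),atz("wrist",h[0][1],.12,s))
E
```

```text
1.0 [0.2173 0.6126 0.2146] [0.1696 0.9855 0.     0.    ] [-0.9425  0.3343 -0.    ]
[]
```

View pics/w2.png

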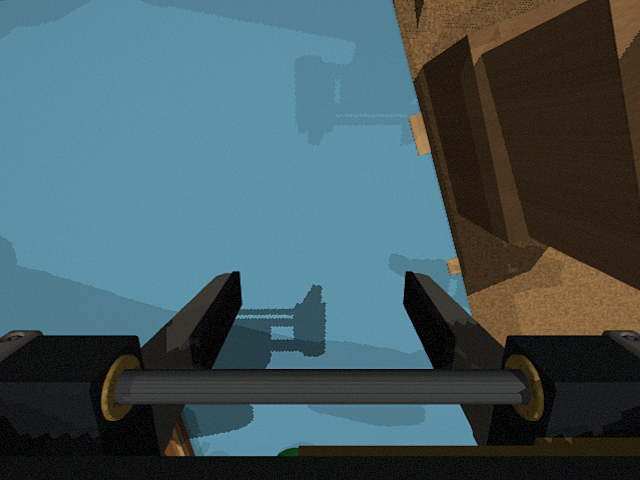

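>>> arm_command:
  increments:
    - {"x": -0.093, "y": -0.067, "z": -0.009, "ax": 0, "ay": 0, "az": 0, "gripper": 1}
    - {"x": -0.093, "y": -0.067, "z": -0.009, "ax": 0, "ay": 0, "az": 0, "gripper": 1}

```text
clock: 1.3
tool_pos: [0.2697, 0.5365, 0.2216]
ee_rot: [0.169, 0.986, -0.0, 0.0]
contact_force: [1.2, 0.4, 0.1]
finger_gap: 1.001
finger_force: 0.0
```

>>> arm_command:
  increments:
    - {"x": -0.093, "y": -0.067, "z": -0.009, "ax": 0, "ay": 0, "az": 0, "gripper": 1}
    - {"x": -0.093, "y": -0.067, "z": -0.009, "ax": 0, "ay": 0, "az": 0, "gripper": 1}
    - {"x": -0.093, "y": -0.067, "z": -0.009, "ax": 0, "ay": 0, "az": 0, "gripper": 1}
    - {"x": -0.093, "y": -0.067, "z": -0.009, "ax": 0, "ay": 0, "az": 0, "gripper": 1}
    - {"x": -0.093, "y": -0.067, "z": -0.009, "ax": 0, "ay": 0, "az": 0, "gripper": 1}
    - {"x": -0.093, "y": -0.067, "z": -0.009, "ax": 0, "ay": 0, "az": 0, "gripper": 1}
    - {"x": -0.093, "y": -0.067, "z": -0.009, "ax": 0, "ay": 0, "az": 0, "gripper": 1}
    - {"x": -0.093, "y": -0.067, "z": -0.009, "ax": 0, "ay": 0, "az": 0, "gripper": 1}
    - {"x": 0, "y": 0, "z": 0, "ax": 0, "ay": 0, "az": -0.105, "gripper": 1}
    - {"x": 0, "y": 0, "z": 0, "ax": 0, "ay": 0, "az": 0, "gripper": 1}

```text
clock: 2.55
tool_pos: [0.4785, 0.2354, 0.2507]
ee_rot: [0.089, 0.996, 0.0, 0.0]
contact_force: [-0.3, 1.0, 0.1]
finger_gap: 1.001
finger_force: 0.0
```

```bash
python3 - <<'E'
from h import *
np.set_printoptions(precision=4,suppress=True)
s=bot.read_state();print(s["clock"],s["tool_pos"],s["ee_rot"],R.from_quat(s["ee_rot"]).as_matrix()[:,0])
im=bot.get_image("wrist");cv2.imwrite("pics/w3.png",im[:,:,::-1])
h=blobs(im,"yellow",100);print(h[:3])
if h: print(atz("wrist",h[0][1],.131,s),atz("wrist",h[0][1],.12,s))
E
```

```text
2.55 [0.4785 0.2354 0.2507] [0.0891 0.996  0.0002 0.    ] [-0.9841  0.1776 -0.0001]
[(np.int32(768), [323.3, 227.8], [309, 212, 29, 30])]
[0.4773 0.2368 0.131 ] [0.4803 0.2363 0.12  ]
```

View pics/w3.png

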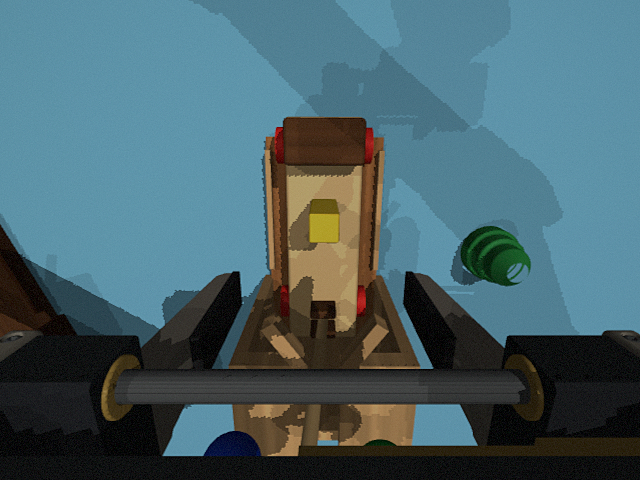

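>>> arm_command:
  increments:
    - {"x": 0.004, "y": 0.003, "z": 0.1, "ax": 0, "ay": 0, "az": 0, "gripper": 1}
    - {"x": 0, "y": 0, "z": 0.1, "ax": 0, "ay": 0, "az": 0, "gripper": 1}
    - {"x": 0, "y": 0, "z": 0.1, "ax": 0, "ay": 0, "az": 0, "gripper": 1}
    - {"x": 0, "y": 0, "z": 0.06, "ax": 0, "ay": 0, "az": 0, "gripper": 1}
    - {"x": 0, "y": 0, "z": 0.034, "ax": 0, "ay": 0, "az": 0, "gripper": 1}
    - {"x": 0, "y": 0, "z": 0, "ax": 0, "ay": 0, "az": 0, "gripper": 0}
    - {"x": 0, "y": 0, "z": 0, "ax": 0, "ay": 0, "az": 0, "gripper": 0}
    - {"x": 0, "y": 0, "z": 0, "ax": 0, "ay": 0, "az": 0, "gripper": 0}
    - {"x": 0, "y": 0, "z": 0, "ax": 0, "ay": 0, "az": 0, "gripper": 0}
    - {"x": 0, "y": 0, "z": 0, "ax": 0, "ay": 0, "az": 0, "gripper": 0}

```text
clock: 3.85
tool_pos: [0.4771, 0.2372, 0.0934]
ee_rot: [0.088, 0.996, 0.0, 0.0]
contact_force: [-0.7, -0.1, 0.3]
finger_gap: 0.481
finger_force: 0.0
```

```bash
cat > m.py <<'E'
from h import *
import json,os,sys
np.set_printoptions(precision=4,suppress=True)
def near(c,col,X):
    u=proj(c,X); b=[t for t in blobs(bot_im[c],col,40) if np.hypot(*(np.array(t[1])-u))<45]
    b=[t for t in b if 60<t[0]<450]
    return b[0][1] if b else None
bot_im={}
def frame(s):
    M=R.from_quat(s["ee_rot"]).as_matrix(); X=-M[:,0]; Y=M[:,1]; Z=-M[:,2]
    return np.array(s["tool_pos"]),X,Y,Z
def measure(cams=("scene",),cols=("red",)):
    """absolute tree lean psi (towards car -y positive) from red ball's lateral offset to pivot"""
    s=bot.read_state(); p,X,Y,Z=frame(s); piv=p+.130*X+(0.060-0.081)*Z
    h=np.array([X[0],X[1],0]);h/=np.linalg.norm(h); yh=np.array([-h[1],h[0],0])
    phi=np.arcsin(-Y[2])  # car roll about +x: positive -> leans to -y
    phi=np.arctan2(-Z@yh,Z[2])
    out={}
    for c in cams:
        bot_im[c]=bot.get_image(c)
        for col,(r,l) in {"red":(.225,0),"green":(.185,.05),"blue":(.185,-.05)}.items():
            if col not in cols: continue
            f=lambda a:piv+r*(np.cos(a)*np.array([0,0,1])-np.sin(a)*yh)+l*(np.cos(a)*yh+np.sin(a)*np.array([0,0,1]))
            b=near(c,col,f(0))
            if b is None: continue
            g=np.linspace(-.4,.4,801); e=[np.hypot(*(proj(c,f(a))-b)) for a in g]; i=int(np.argmin(e))
            out[c[0]+col]=(round(g[i],3),round(e[i],1))
    return s,phi,out
E
python3 - <<'E'
from m import *
s,phi,o=measure(("scene","top"),("red","green","blue"));print(s["clock"],s["tool_pos"],s["finger_gap"],s["finger_force"],phi,o)
E
```

```text
3.85 [0.4771 0.2372 0.0934] 0.4809660328975211 0.0 0.0004762424129070596 {'sred': (np.float64(0.066), np.float64(0.3)), 'sgreen': (np.float64(0.068), np.float64(0.6)), 'sblue': (np.float64(0.072), np.float64(0.2)), 'tred': (np.float64(0.068), np.float64(0.1)), 'tgreen': (np.float64(0.065), np.float64(0.2)), 'tblue': (np.float64(0.067), np.float64(1.2))}
```

>>> arm_command:
  increments:
    - {"x": 0, "y": 0, "z": 0, "ax": 0, "ay": 0, "az": 0, "gripper": 0}
    - {"x": 0, "y": 0, "z": 0, "ax": 0, "ay": 0, "az": 0, "gripper": 0}
    - {"x": 0, "y": 0, "z": 0, "ax": 0, "ay": 0, "az": 0, "gripper": 0}
    - {"x": 0, "y": 0, "z": 0, "ax": 0, "ay": 0, "az": 0, "gripper": 0}
    - {"x": 0, "y": 0, "z": -0.02, "ax": 0, "ay": 0, "az": 0, "gripper": 0}
    - {"x": 0, "y": 0, "z": -0.02, "ax": 0, "ay": 0, "az": 0, "gripper": 0}
    - {"x": 0, "y": 0, "z": -0.02, "ax": 0, "ay": 0, "az": 0, "gripper": 0}
    - {"x": 0, "y": 0, "z": -0.02, "ax": 0, "ay": 0, "az": 0, "gripper": 0}
    - {"x": 0, "y": 0, "z": -0.02, "ax": 0, "ay": 0, "az": 0, "gripper": 0}
    - {"x": 0, "y": 0, "z": 0, "ax": 0, "ay": 0, "az": 0, "gripper": 0}

```text
clock: 5.2
tool_pos: [0.4775, 0.2375, 0.1339]
ee_rot: [0.088, 0.996, 0.001, 0.001]
contact_force: [0.4, -0.4, -6.3]
finger_gap: 0.304
finger_force: 30.0
```

```bash
python3 - <<'E'
from m import *
s,phi,o=measure(("scene","top"),("red","green","blue"));print(s["clock"],s["tool_pos"],s["finger_gap"],s["finger_force"],s["contact_force"],s["torque"],phi,{k:(float(a),float(b)) for k,(a,b) in o.items()})
T=lambda c:tri([ray("scene",near("scene",c,X)),ray("top",near("top",c,X))])
p,A,B,C=frame(s);X=p+.13*A+.2*C
r,g,b=[T(c)[0] for c in("red","green","blue")]; print("forward of tool: red",(r-p)@A,"gb",((g+b)/2-p)@A, "heights", (r-p)@C,((g+b)/2-p)@C)
a=np.hstack([bot_im["scene"][260:380,270:430],bot_im["top"][200:320,150:310]])
cv2.imwrite("pics/l.png",cv2.resize(a[:,:,::-1],None,fx=2.5,fy=2.5))
E
```

```text
5.2 [0.4775 0.2375 0.1339] 0.3042552874870118 29.973650872707367 [ 0.4465 -0.4368 -6.3411] [ 0.0491 -0.0005  0.0004] 0.0012619666319740933 {'sred': (0.114, 0.2), 'sgreen': (0.115, 0.6), 'sblue': (0.122, 0.4), 'tred': (0.111, 0.1), 'tgreen': (0.104, 0.4), 'tblue': (0.115, 1.9)}
forward of tool: red 0.13032422567227722 gb 0.13142556605407443 heights 0.20340648891019072 0.16698691651378425
```

View pics/l.png

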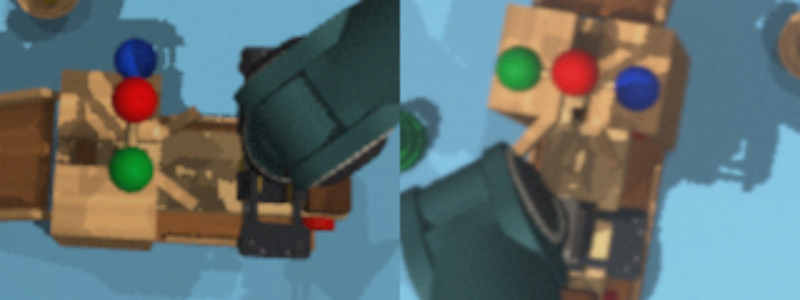

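```bash
cat > ctl.py <<'E'
"""usage: ctl.py '<rows done: [[ax,dy_piv],..]>' '<rows planned: [dy_piv,...]>' [init]"""
from m import *
W,K,C,I,ML=.204,.165,.02,.0042,.0208; H=.005
def sim(x,phi,seg,v0=0.):
    """seg: list of (dur,dphi,dy); returns x, F (3x3), phi, v"""
    A=np.array([[0,1,0],[(W-K)/I,-C/I,K/I],[0,0,0]]); F=np.eye(3); x=np.array(x,float); v=v0
    for T,dp,dy in seg:
        n=int(round(T/H)); vn=dy/T
        for k in range(n):
            r=dp/T; a=(vn-v)/T if T>.06 else (vn-v)/.05   # velocity blends over the row
            M=np.eye(3)+H*A; x=M@x+H*np.array([0,(K*phi+C*r+ML*a)/I,0]); F=M@F; phi+=r*H
        v=vn
    return x,F,phi,v
def wmode(x): 
    s2=(-C-np.sqrt(C*C+4*I*(W-K)))/(2*I); return x[0]+x[1]/-s2
done=json.loads(sys.argv[1]); plan=json.loads(sys.argv[2]); init=len(sys.argv)>3
s,phi,o=measure(("scene",),("red","green","blue"))
vals=[float(v[0]) for v in o.values() if v[1]<4]; z=np.mean(vals)
if init: x=np.array([z,0,0.]);P=np.diag([.005,.05,.015])**2
else:
    S=json.load(open("st.json")); x=np.array(S["x"]);P=np.array(S["P"])
    seg=[(.05,0,0)]+[(.125,-a*np.pi/2,dy) for a,dy in done]
    tot=sum(t[1] for t in seg); f=(phi-S["phi"])-tot
    x,F,_,_=sim(x,S["phi"],seg,S["v"]); n=len(seg)
    P=F@P@F.T+np.diag([.004,.03,.003])**2
    inn=z-x[0] if vals else 0
    if vals:
        k=P[:,0]/(P[0,0]+.004**2); x=x+k*inn; P=P-np.outer(k,P[0])
    print("innov %.3f  roll err %.4f"%(inn,f))
v=(done[-1][1]/.125 if done else 0)
json.dump(dict(x=x.tolist(),P=P.tolist(),phi=phi,v=v,t=s["clock"]),open("st.json","w"))
def end(u):
    seg=[(.05,0,0)]+[(.125,(u-phi) if i==0 else 0,dy) for i,dy in enumerate(plan)]
    xe,_,_,ve=sim(x,phi,seg,v); return xe,wmode(xe+np.array([4.23*x[2],0,0]))
w=wmode(x)+4.23*x[2]; w0,w1=end(0)[1],end(1)[1]; u=(.25*w-w0)/(w1-w0); u=np.clip(u,phi-.16,phi+.16)
p,X,Y,Z=frame(s)
print("t %.2f psi %s -> %.3f rate %.2f d %.4f phi %.4f | w %.3f u %.4f AX %.4f  end psi %.3f"%(s["clock"],vals,x[0],x[1],x[2],phi,w,u,-(u-phi)/(np.pi/2),end(u)[0][0]))
print("tcp",p,"yaw %.4f pitch %.3f Fz %.1f"%(np.arctan2(X[1],X[0]),X[2],s["contact_force"][2]))
E
python3 ctl.py '[]' '[0,0,0]' init
```

```text
t 5.30 psi [0.105, 0.105, 0.112] -> 0.107 rate 0.00 d 0.0000 phi 0.0000 | w 0.107 u -0.0474 AX 0.0302  end psi 0.060
tcp [0.4769 0.2371 0.133 ] yaw -0.1758 pitch 0.000 Fz -6.4
```

>>> arm_command:
  increments:
    - {"x": 0, "y": 0, "z": 0, "ax": 0.03, "ay": 0, "az": 0, "gripper": 0}
    - {"x": 0, "y": 0, "z": 0, "ax": 0, "ay": 0, "az": 0, "gripper": 0}
    - {"x": 0, "y": 0, "z": 0, "ax": 0, "ay": 0, "az": 0, "gripper": 0}

```text
clock: 5.72
tool_pos: [0.4767, 0.2369, 0.1327]
ee_rot: [0.088, 0.996, -0.023, -0.002]
contact_force: [-0.1, 0.5, -6.7]
finger_gap: 0.301
finger_force: 30.0
```

```bash
python3 ctl.py '[[0.03,0],[0,0],[0,0]]' '[0,0,0]'
```

```text
innov -0.133  roll err 0.0000
t 5.72 psi [-0.074, -0.072, -0.069] -> -0.070 rate -0.69 d -0.0493 phi -0.0471 | w -0.389 u 0.1129 AX -0.1019  end psi -0.134
tcp [0.4767 0.2369 0.1327] yaw -0.1758 pitch -0.001 Fz -6.7
```

```bash
python3 - <<'E'
from m import *
for i in range(3):
    s,phi,o=measure(("scene",),("red","green","blue")); print(s["clock"],round(phi,4),round(float(np.mean([v[0] for v in o.values()])),4))
E
```

```text
5.775 -0.0471 -0.0957
5.825 -0.047 -0.1207
5.875 -0.0472 -0.131
```

>>> arm_command:
  increments:
    - {"x": 0, "y": 0, "z": 0, "ax": -0.045, "ay": 0, "az": 0, "gripper": 0}

```text
clock: 6.05
tool_pos: [0.4769, 0.2384, 0.1329]
ee_rot: [0.087, 0.996, 0.013, 0.001]
contact_force: [-0.0, 1.1, -7.0]
finger_gap: 0.305
finger_force: 30.0
```

```bash
python3 - <<'E'
from m import *
for i in range(6):
    s,phi,o=measure(("scene",),("red","green","blue")); print(s["clock"],round(phi,4),round(float(np.mean([v[0] for v in o.values()])),4))
E
```

```text
6.05 0.0255 -0.0313
6.1 0.0264 -0.015
6.15 0.0231 0.0127
6.2 0.0224 0.042
6.25 0.0228 0.0677
6.3 0.0231 0.0897
```

```bash
python3 - <<'E'
t=open("ctl.py").read()
a=t.index("s,phi,o=measure"); b=t.index("def end(u)")
new='''NI=2
for j in range(NI):
    s,phi,o=measure(("scene",),("red","green","blue"))
    vals=[float(v[0]) for v in o.values() if v[1]<4]; z=np.mean(vals) if vals else None
    if init and j==0: x=np.array([z,0,0.]);P=np.diag([.005,.05,.005])**2; inn=0
    else:
        if j==0:
            S=json.load(open("st.json")); x=np.array(S["x"]);P=np.array(S["P"]); seg=[(.05,0,0)]+[(.125,-a*np.pi/2,dy) for a,dy in done]; ph,v0=S["phi"],S["v"]
            Q=np.diag([.003,.06,.002])**2
        else: seg=[(.05,0,0)]; ph,v0=phi,(done[-1][1]/.125 if done else 0); Q=np.diag([.001,.02,.0005])**2
        x,F,pe,_=sim(x,ph,seg,v0); P=F@P@F.T+Q; inn=z-x[0] if vals else 0
        if vals: k=P[:,0]/(P[0,0]+.003**2); x=x+k*inn; P=P-np.outer(k,P[0])
    print("z %.3f innov %.3f"%(z if vals else 9,inn),end=" ; ")
v=0
json.dump(dict(x=x.tolist(),P=P.tolist(),phi=phi,v=v,t=s["clock"]),open("st.json","w"))
'''
t=t[:a]+new+t[b:]
t=t.replace('psi %s -> %.3f','psi %.3f').replace('(s["clock"],vals,x[0]','(s["clock"],x[0]')
open("ctl.py","w").write(t)
E
python3 ctl.py '[]' '[0,0]' init
```

```text
z 0.112 innov 0.000 ; z 0.127 innov 0.013 ; t 6.40 psi 0.124 rate 0.12 d 0.0003 phi 0.0234 | w 0.144 u -0.0809 AX 0.0664  end psi 0.091
tcp [0.4771 0.2377 0.1331] yaw -0.1752 pitch 0.000 Fz -6.5
```

>>> arm_command:
  increments:
    - {"x": 0, "y": 0.002, "z": 0, "ax": 0.026, "ay": 0, "az": 0, "gripper": 0}
    - {"x": 0, "y": 0.002, "z": 0, "ax": 0.026, "ay": 0, "az": 0, "gripper": 0}

```text
clock: 6.7
tool_pos: [0.4773, 0.2391, 0.1331]
ee_rot: [0.088, 0.996, -0.03, -0.002]
contact_force: [0.7, 0.5, -7.1]
finger_gap: 0.298
finger_force: 30.0
```

```bash
sed -i 's/wmode(xe+np.array(\[4.23\*x\[2\],0,0\]))/wmode(xe)/; s/w=wmode(x)+4.23\*x\[2\]/w=wmode(x)/' ctl.py; python3 ctl.py '[[0.026,0],[0.026,0]]' '[0,0]'
```

```text
z 0.042 innov -0.109 ; z 0.028 innov 0.003 ; t 6.75 psi 0.027 rate -0.46 d -0.0259 phi -0.0598 | w -0.047 u 0.0531 AX -0.0718  end psi -0.025
tcp [0.4773 0.2406 0.1329] yaw -0.1737 pitch 0.000 Fz -7.7
```

>>> arm_command:
  increments:
    - {"x": 0, "y": -0.002, "z": 0, "ax": -0.034, "ay": 0, "az": 0, "gripper": 0}

```text
clock: 6.92
tool_pos: [0.4768, 0.2396, 0.1327]
ee_rot: [0.086, 0.996, -0.001, -0.0]
contact_force: [-0.5, 0.7, -7.2]
finger_gap: 0.303
finger_force: 30.0
```

```bash
python3 - <<'E'
from m import *
for i in range(5):
    s,phi,o=measure(("scene",),("red","green","blue")); print(s["clock"],round(phi,4),s["tool_pos"][1].round(4),[round(float(v[0]),3) for v in o.values()])
E
```

```text
7.125 -0.0052 0.2375 [-0.074, -0.075, -0.072]
7.175 -0.005 0.2379 [-0.08, -0.081, -0.078]
7.225 -0.0049 0.2382 [-0.087, -0.089, -0.082]
7.275 -0.0048 0.2382 [-0.095, -0.095, -0.093]
7.325 -0.0048 0.2382 [-0.093, -0.094, -0.092]
```

>>> arm_command:
  increments:
    - {"x": 0, "y": -0.001, "z": 0, "ax": -0.016, "ay": 0, "az": 0, "gripper": 0}
    - {"x": 0, "y": -0.001, "z": 0, "ax": -0.016, "ay": 0, "az": 0, "gripper": 0}

```text
clock: 7.62
tool_pos: [0.4768, 0.237, 0.133]
ee_rot: [0.088, 0.996, 0.023, 0.002]
contact_force: [0.0, -0.3, -6.8]
finger_gap: 0.301
finger_force: 30.0
```

```bash
echo '{"x":[-0.094,0,0],"P":[[1e-5,0,0],[0,0.0025,0],[0,0,1e-5]],"phi":-0.0048,"v":0}' > st.json; NI=2 python3 ctl.py '[[-0.016,0],[-0.016,0]]' '[0,0,0]'
```

```text
z -0.043 innov 0.047 ; z -0.032 innov 0.002 ; t 7.67 psi -0.032 rate 0.28 d 0.0045 phi 0.0471 | w 0.012 u -0.0103 AX 0.0365  end psi 0.005
tcp [0.4768 0.236  0.133 ] yaw -0.1772 pitch -0.000 Fz -6.1
```

>>> arm_command:
  increments:
    - {"x": 0.05, "y": 0.002, "z": 0, "ax": 0.036, "ay": 0, "az": 0, "gripper": 0}
    - {"x": 0.07, "y": 0, "z": 0, "ax": 0, "ay": 0, "az": 0, "gripper": 0}
    - {"x": 0.07, "y": 0, "z": 0, "ax": 0, "ay": 0, "az": 0, "gripper": 0}

```text
clock: 8.1
tool_pos: [0.4016, 0.2515, 0.1331]
ee_rot: [0.088, 0.996, -0.005, -0.0]
contact_force: [-0.6, 0.3, -6.9]
finger_gap: 0.304
finger_force: 30.0
```

```bash
NI=2 python3 ctl.py '[[0.036,0],[0,0],[0,0]]' '[0,0]'
```

```text
z -0.002 innov -0.009 ; z -0.004 innov -0.001 ; t 8.15 psi -0.004 rate -0.05 d 0.0032 phi -0.0124 | w -0.011 u 0.0032 AX -0.0099  end psi -0.007
tcp [0.3969 0.2519 0.1326] yaw -0.1734 pitch -0.005 Fz -7.6
```

>>> arm_command:
  increments:
    - {"x": 0.06, "y": 0, "z": 0, "ax": -0.01, "ay": 0, "az": 0, "gripper": 0}
    - {"x": 0.04, "y": 0, "z": -0.02, "ax": 0, "ay": 0, "az": 0, "gripper": 0}

```text
clock: 8.45
tool_pos: [0.362, 0.2576, 0.141]
ee_rot: [0.088, 0.996, 0.002, -0.0]
contact_force: [0.5, 0.1, -6.6]
finger_gap: 0.303
finger_force: 30.0
```

```bash
NI=2 python3 ctl.py '[[-0.01,0],[0,0]]' '[0,0,0]'
```

```text
z -0.014 innov -0.007 ; z -0.009 innov 0.004 ; t 8.50 psi -0.010 rate 0.04 d 0.0027 phi 0.0046 | w -0.004 u -0.0008 AX 0.0035  end psi -0.003
tcp [0.3605 0.2586 0.1421] yaw -0.1748 pitch -0.001 Fz -6.3
```

>>> arm_command:
  increments:
    - {"x": 0, "y": 0, "z": -0.04, "ax": 0.003, "ay": 0, "az": 0, "gripper": 0}
    - {"x": 0, "y": 0, "z": -0.06, "ax": 0, "ay": 0, "az": 0, "gripper": 0}
    - {"x": 0, "y": 0, "z": -0.06, "ax": 0, "ay": 0, "az": 0, "gripper": 0}

```text
clock: 8.93
tool_pos: [0.3638, 0.258, 0.2062]
ee_rot: [0.088, 0.996, 0.0, 0.001]
contact_force: [-0.4, 0.5, -6.9]
finger_gap: 0.303
finger_force: 30.0
```

```bash
NI=2 python3 ctl.py '[[0.003,0],[0,0],[0,0]]' '[0,0,0]'
```

```text
z -0.023 innov -0.022 ; z -0.017 innov 0.007 ; t 8.97 psi -0.019 rate 0.01 d 0.0007 phi 0.0047 | w -0.018 u 0.0071 AX -0.0015  end psi -0.010
tcp [0.3654 0.2593 0.2092] yaw -0.1768 pitch 0.004 Fz -3.6
```

>>> arm_command:
  increments:
    - {"x": 0, "y": 0, "z": -0.06, "ax": -0.003, "ay": 0, "az": 0, "gripper": 0}
    - {"x": 0, "y": 0, "z": -0.06, "ax": 0, "ay": 0, "az": 0, "gripper": 0}
    - {"x": 0, "y": 0, "z": -0.06, "ax": 0, "ay": 0, "az": 0, "gripper": 0}
    - {"x": 0, "y": 0, "z": -0.02, "ax": 0, "ay": 0, "az": 0, "gripper": 0}

```text
clock: 9.52
tool_pos: [0.3636, 0.258, 0.2855]
ee_rot: [0.088, 0.996, 0.003, 0.001]
contact_force: [-0.1, 0.0, -6.8]
finger_gap: 0.301
finger_force: 30.0
```

```bash
NI=2 python3 ctl.py '[[-0.003,0],[0,0],[0,0],[0,0]]' '[-0.005,-0.01,-0.013]'
```

```text
z -0.037 innov -0.040 ; z -0.038 innov -0.000 ; t 9.57 psi -0.038 rate -0.03 d -0.0035 phi 0.0060 | w -0.042 u 0.0526 AX -0.0297  end psi -0.025
tcp [0.3635 0.258  0.2858] yaw -0.1764 pitch 0.001 Fz -6.2
```

```bash
python3 - <<'E'
t=open("ctl.py").read()
t=t.replace('for i,dy in enumerate(plan)]\n','for i,dy in enumerate(plan)]+[(.05,0,0)]\n')
t=t.replace('for j in range(NI):\n','if NI==0: S=json.load(open("st.json"));x=np.array(S["x"]);P=np.array(S["P"]);s=bot.read_state();phi=S["phi"]\nfor j in range(NI):\n',1)
open("ctl.py","w").write(t)
E
NI=0 python3 ctl.py '[]' '[-0.005,-0.012,-0.012,-0.005]'; NI=0 python3 ctl.py '[]' '[0,0,0]'
```

```text
t 9.62 psi -0.038 rate -0.03 d -0.0035 phi 0.0060 | w -0.042 u 0.0279 AX -0.0140  end psi -0.064
tcp [0.3631 0.2578 0.2849] yaw -0.1763 pitch 0.000 Fz -7.7
t 9.62 psi -0.038 rate -0.03 d -0.0035 phi 0.0060 | w -0.042 u 0.0207 AX -0.0094  end psi -0.022
tcp [0.3631 0.2578 0.2849] yaw -0.1763 pitch 0.000 Fz -7.7
```

>>> arm_command:
  increments:
    - {"x": -0.01, "y": -0.0125, "z": 0, "ax": -0.014, "ay": 0, "az": 0, "gripper": 0}
    - {"x": -0.02, "y": -0.03, "z": 0, "ax": 0, "ay": 0, "az": 0, "gripper": 0}
    - {"x": -0.02, "y": -0.03, "z": 0, "ax": 0, "ay": 0, "az": 0, "gripper": 0}
    - {"x": -0.01, "y": -0.0125, "z": 0, "ax": 0, "ay": 0, "az": 0, "gripper": 0}

```text
clock: 10.12
tool_pos: [0.3811, 0.2186, 0.2841]
ee_rot: [0.089, 0.996, 0.013, 0.001]
contact_force: [-0.3, 0.4, -6.9]
finger_gap: 0.304
finger_force: 30.0
```

```bash
NI=2 python3 ctl.py '[[-0.014,-0.005],[0,-0.012],[0,-0.012],[0,-0.005]]' '[-0.008,-0.014,-0.014,-0.008]'
```

```text
z -0.079 innov -0.003 ; z -0.065 innov 0.001 ; t 10.18 psi -0.066 rate 0.33 d -0.0037 phi 0.0263 | w -0.013 u 0.0201 AX 0.0039  end psi -0.063
tcp [0.3814 0.2184 0.2842] yaw -0.1784 pitch 0.000 Fz -6.1
```

>>> arm_command:
  increments:
    - {"x": -0.015, "y": -0.023, "z": 0, "ax": 0.004, "ay": 0, "az": -0.006, "gripper": 0}
    - {"x": -0.02, "y": -0.038, "z": 0, "ax": 0, "ay": 0, "az": -0.006, "gripper": 0}
    - {"x": -0.02, "y": -0.038, "z": 0, "ax": 0, "ay": 0, "az": -0.006, "gripper": 0}
    - {"x": -0.015, "y": -0.023, "z": 0, "ax": 0, "ay": 0, "az": -0.006, "gripper": 0}

```text
clock: 10.72
tool_pos: [0.4006, 0.1667, 0.2833]
ee_rot: [0.069, 0.998, 0.01, 0.001]
contact_force: [0.0, 0.5, -7.2]
finger_gap: 0.307
finger_force: 30.0
```

```bash
NI=2 python3 ctl.py '[[0.004,-0.008],[0,-0.014],[0,-0.014],[0,-0.008]]' '[-0.008,-0.016,-0.016,-0.008]'
```

```text
z -0.091 innov -0.016 ; z -0.080 innov 0.001 ; t 10.78 psi -0.080 rate 0.34 d -0.0051 phi 0.0196 | w -0.025 u 0.0272 AX -0.0048  end psi -0.074
tcp [0.4012 0.1655 0.2833] yaw -0.1392 pitch 0.002 Fz -7.0
```

>>> arm_command:
  increments:
    - {"x": -0.012, "y": -0.023, "z": 0, "ax": -0.006, "ay": 0, "az": -0.006, "gripper": 0}
    - {"x": -0.012, "y": -0.043, "z": 0, "ax": 0, "ay": 0, "az": -0.006, "gripper": 0}
    - {"x": -0.012, "y": -0.043, "z": 0, "ax": 0, "ay": 0, "az": -0.006, "gripper": 0}
    - {"x": -0.012, "y": -0.023, "z": 0, "ax": 0, "ay": 0, "az": -0.006, "gripper": 0}

```text
clock: 11.32
tool_pos: [0.4128, 0.1126, 0.2818]
ee_rot: [0.05, 0.999, 0.015, 0.002]
contact_force: [0.8, 0.1, -7.6]
finger_gap: 0.302
finger_force: 30.0
```

```bash
NI=2 python3 ctl.py '[[-0.006,-0.008],[0,-0.016],[0,-0.016],[0,-0.008]]' '[-0.008,-0.016,-0.016,-0.008]'
```

```text
z -0.074 innov 0.009 ; z -0.058 innov -0.001 ; t 11.38 psi -0.058 rate 0.46 d -0.0044 phi 0.0294 | w 0.016 u 0.0114 AX 0.0115  end psi -0.054
tcp [0.4135 0.1115 0.2819] yaw -0.1010 pitch 0.003 Fz -6.6
```

>>> arm_command:
  increments:
    - {"x": -0.008, "y": -0.023, "z": 0, "ax": 0.0115, "ay": 0, "az": -0.006, "gripper": 0}
    - {"x": -0.008, "y": -0.043, "z": 0, "ax": 0, "ay": 0, "az": -0.006, "gripper": 0}
    - {"x": -0.008, "y": -0.043, "z": 0, "ax": 0, "ay": 0, "az": -0.006, "gripper": 0}
    - {"x": -0.008, "y": -0.023, "z": 0, "ax": 0, "ay": 0, "az": -0.006, "gripper": 0}

```text
clock: 11.92
tool_pos: [0.4211, 0.0586, 0.281]
ee_rot: [0.031, 0.999, 0.006, 0.001]
contact_force: [-1.0, 0.4, -6.7]
finger_gap: 0.301
finger_force: 30.0
```

```bash
NI=2 python3 ctl.py '[[0.0115,-0.008],[0,-0.016],[0,-0.016],[0,-0.008]]' '[-0.008,-0.016,-0.016,-0.008]'
```

```text
z -0.069 innov -0.003 ; z -0.056 innov 0.001 ; t 11.97 psi -0.056 rate 0.36 d -0.0045 phi 0.0108 | w 0.002 u 0.0168 AX -0.0038  end psi -0.061
tcp [0.4215 0.0576 0.2811] yaw -0.0632 pitch 0.003 Fz -6.4
```

>>> arm_command:
  increments:
    - {"x": -0.004, "y": -0.023, "z": 0, "ax": -0.004, "ay": 0, "az": -0.006, "gripper": 0}
    - {"x": -0.004, "y": -0.043, "z": 0, "ax": 0, "ay": 0, "az": -0.006, "gripper": 0}
    - {"x": -0.004, "y": -0.043, "z": 0, "ax": 0, "ay": 0, "az": -0.006, "gripper": 0}
    - {"x": -0.004, "y": -0.023, "z": 0, "ax": 0, "ay": 0, "az": -0.006, "gripper": 0}

```text
clock: 12.52
tool_pos: [0.4249, 0.006, 0.2802]
ee_rot: [0.012, 1.0, 0.009, 0.002]
contact_force: [0.6, 0.7, -8.1]
finger_gap: 0.298
finger_force: 30.0
```

```bash
NI=2 python3 ctl.py '[[-0.004,-0.008],[0,-0.016],[0,-0.016],[0,-0.008]]' '[-0.008,-0.016,-0.016,-0.008]'
```

```text
z -0.074 innov -0.001 ; z -0.060 innov 0.001 ; t 12.57 psi -0.061 rate 0.39 d -0.0045 phi 0.0173 | w 0.002 u 0.0167 AX 0.0004  end psi -0.061
tcp [0.4251 0.005  0.2802] yaw -0.0254 pitch 0.003 Fz -6.0
```

>>> arm_command:
  increments:
    - {"x": 0.01, "y": -0.023, "z": 0, "ax": 0, "ay": 0, "az": -0.006, "gripper": 0}
    - {"x": 0.01, "y": -0.043, "z": 0, "ax": 0, "ay": 0, "az": -0.006, "gripper": 0}
    - {"x": 0.01, "y": -0.043, "z": 0, "ax": 0, "ay": 0, "az": -0.006, "gripper": 0}
    - {"x": 0.01, "y": -0.023, "z": 0, "ax": 0, "ay": 0, "az": -0.006, "gripper": 0}

```text
clock: 13.12
tool_pos: [0.4078, -0.0472, 0.2791]
ee_rot: [-0.006, 1.0, 0.009, 0.002]
contact_force: [0.1, -0.6, -6.9]
finger_gap: 0.304
finger_force: 30.0
```

```bash
NI=2 python3 ctl.py '[[0,-0.008],[0,-0.016],[0,-0.016],[0,-0.008]]' '[-0.008,-0.016,-0.016,-0.008]'
```

```text
z -0.081 innov -0.009 ; z -0.069 innov -0.000 ; t 13.18 psi -0.069 rate 0.37 d -0.0054 phi 0.0174 | w -0.010 u 0.0218 AX -0.0028  end psi -0.067
tcp [ 0.4073 -0.0481  0.2791] yaw 0.0119 pitch 0.003 Fz -7.7
```

>>> arm_command:
  increments:
    - {"x": 0.002, "y": -0.023, "z": 0, "ax": -0.003, "ay": 0, "az": -0.006, "gripper": 0}
    - {"x": 0.002, "y": -0.043, "z": 0, "ax": 0, "ay": 0, "az": -0.006, "gripper": 0}
    - {"x": 0.002, "y": -0.043, "z": 0, "ax": 0, "ay": 0, "az": -0.006, "gripper": 0}
    - {"x": 0.002, "y": -0.023, "z": 0, "ax": 0, "ay": 0, "az": -0.006, "gripper": 0}

```text
clock: 13.72
tool_pos: [0.4066, -0.0995, 0.2781]
ee_rot: [-0.025, 1.0, 0.011, 0.002]
contact_force: [0.4, 0.9, -5.3]
finger_gap: 0.306
finger_force: 30.0
```

```bash
NI=2 python3 ctl.py '[[-0.003,-0.008],[0,-0.016],[0,-0.016],[0,-0.008]]' '[-0.008,-0.016,-0.016,-0.008]'
```

```text
z -0.079 innov 0.000 ; z -0.065 innov 0.000 ; t 13.78 psi -0.065 rate 0.41 d -0.0053 phi 0.0217 | w 0.000 u 0.0182 AX 0.0022  end psi -0.062
tcp [ 0.4065 -0.1005  0.278 ] yaw 0.0500 pitch 0.005 Fz -8.6
```

>>> arm_command:
  increments:
    - {"x": 0.012, "y": -0.023, "z": 0, "ax": 0.002, "ay": 0, "az": -0.006, "gripper": 0}
    - {"x": 0.012, "y": -0.043, "z": 0, "ax": 0, "ay": 0, "az": -0.006, "gripper": 0}
    - {"x": 0.012, "y": -0.043, "z": 0, "ax": 0, "ay": 0, "az": -0.006, "gripper": 0}
    - {"x": 0.012, "y": -0.023, "z": 0, "ax": 0, "ay": 0, "az": -0.006, "gripper": 0}

```text
clock: 14.32
tool_pos: [0.3903, -0.1539, 0.2769]
ee_rot: [-0.044, 0.999, 0.01, 0.002]
contact_force: [-1.1, 0.2, -6.2]
finger_gap: 0.299
finger_force: 30.0
```

```bash
NI=2 python3 ctl.py '[[0.002,-0.008],[0,-0.016],[0,-0.016],[0,-0.008]]' '[-0.008,-0.016,-0.016,-0.008]'
```

```text
z -0.092 innov -0.019 ; z -0.080 innov 0.001 ; t 14.38 psi -0.080 rate 0.36 d -0.0070 phi 0.0185 | w -0.023 u 0.0284 AX -0.0063  end psi -0.074
tcp [ 0.3897 -0.155   0.2768] yaw 0.0871 pitch 0.005 Fz -6.7
```

>>> arm_command:
  increments:
    - {"x": 0.012, "y": -0.022, "z": 0, "ax": -0.007, "ay": 0, "az": -0.004, "gripper": 0}
    - {"x": 0.012, "y": -0.042, "z": 0, "ax": 0, "ay": 0, "az": -0.004, "gripper": 0}
    - {"x": 0.012, "y": -0.042, "z": 0, "ax": 0, "ay": 0, "az": -0.004, "gripper": 0}
    - {"x": 0.012, "y": -0.022, "z": 0, "ax": 0, "ay": 0, "az": -0.004, "gripper": 0}

```text
clock: 14.92
tool_pos: [0.3766, -0.2062, 0.2753]
ee_rot: [-0.057, 0.998, 0.015, 0.002]
contact_force: [-0.7, -0.5, -6.1]
finger_gap: 0.302
finger_force: 30.0
```

```bash
NI=2 python3 ctl.py '[[-0.007,-0.008],[0,-0.016],[0,-0.016],[0,-0.008]]' '[-0.008,-0.016,-0.016,-0.008]'
```

```text
z -0.093 innov -0.009 ; z -0.076 innov 0.003 ; t 14.97 psi -0.077 rate 0.43 d -0.0076 phi 0.0294 | w -0.008 u 0.0233 AX 0.0039  end psi -0.066
tcp [ 0.3759 -0.2072  0.2753] yaw 0.1124 pitch 0.006 Fz -6.9
```

>>> arm_command:
  increments:
    - {"x": 0.01, "y": -0.024, "z": 0, "ax": 0.003, "ay": 0, "az": -0.004, "gripper": 0}
    - {"x": 0.01, "y": -0.046, "z": 0, "ax": 0, "ay": 0, "az": -0.004, "gripper": 0}
    - {"x": 0.01, "y": -0.044, "z": 0, "ax": 0, "ay": 0, "az": -0.004, "gripper": 0}
    - {"x": 0.01, "y": -0.022, "z": 0, "ax": 0, "ay": 0, "az": -0.004, "gripper": 0}

```text
clock: 15.52
tool_pos: [0.3672, -0.2627, 0.2738]
ee_rot: [-0.069, 0.998, 0.012, 0.002]
contact_force: [-0.8, 0.3, -7.2]
finger_gap: 0.302
finger_force: 30.0
```

```bash
NI=2 python3 ctl.py '[[0.003,-0.009],[0,-0.0175],[0,-0.017],[0,-0.008]]' '[0,0,0]'; NI=0 python3 ctl.py '[]' '[0,0,0,0]'
```

```text
z -0.104 innov -0.021 ; z -0.089 innov 0.002 ; t 15.57 psi -0.090 rate 0.39 d -0.0094 phi 0.0239 | w -0.028 u 0.0208 AX 0.0020  end psi -0.018
tcp [ 0.3667 -0.2636  0.2738] yaw 0.1374 pitch 0.006 Fz -6.0
t 15.62 psi -0.090 rate 0.39 d -0.0094 phi 0.0239 | w -0.028 u 0.0194 AX 0.0029  end psi -0.015
tcp [ 0.3669 -0.2627  0.2738] yaw 0.1369 pitch 0.006 Fz -6.5
```

>>> arm_command:
  increments:
    - {"x": 0, "y": 0, "z": 0.03, "ax": 0.002, "ay": 0, "az": 0, "gripper": 0}
    - {"x": 0, "y": 0, "z": 0.05, "ax": 0, "ay": 0, "az": 0, "gripper": 0}
    - {"x": 0, "y": 0, "z": 0.05, "ax": 0, "ay": 0, "az": 0, "gripper": 0}

```text
clock: 16.0
tool_pos: [0.3676, -0.2596, 0.2206]
ee_rot: [-0.07, 0.997, 0.011, 0.003]
contact_force: [0.9, 0.1, -6.7]
finger_gap: 0.305
finger_force: 30.0
```

```bash
NI=2 python3 ctl.py '[[0.002,0],[0,0],[0,0]]' '[0,0,0]'
```

```text
z 0.009 innov 0.030 ; z 0.021 innov 0.007 ; t 16.05 psi 0.019 rate 0.18 d -0.0054 phi 0.0244 | w 0.049 u -0.0147 AX 0.0249  end psi 0.025
tcp [ 0.3661 -0.2586  0.2183] yaw 0.1400 pitch 0.003 Fz -8.1
```

>>> arm_command:
  increments:
    - {"x": 0, "y": -0.006, "z": 0.04, "ax": 0.023, "ay": 0, "az": 0, "gripper": 0}
    - {"x": 0, "y": -0.008, "z": 0.05, "ax": 0, "ay": 0, "az": 0, "gripper": 0}
    - {"x": 0, "y": 0, "z": 0.05, "ax": 0, "ay": 0, "az": 0, "gripper": 0}

```text
clock: 16.48
tool_pos: [0.3695, -0.2662, 0.1658]
ee_rot: [-0.07, 0.998, -0.007, 0.004]
contact_force: [-0.2, -0.3, -7.2]
finger_gap: 0.302
finger_force: 30.0
```

```bash
NI=2 python3 ctl.py '[[0.023,-0.003],[0,-0.003],[0,0]]' '[0,0,0]'
```

```text
z -0.028 innov -0.048 ; z -0.029 innov 0.004 ; t 16.52 psi -0.031 rate -0.12 d -0.0105 phi -0.0127 | w -0.050 u 0.0312 AX -0.0279  end psi -0.026
tcp [ 0.368  -0.2652  0.1636] yaw 0.1395 pitch 0.004 Fz -9.1
```

>>> arm_command:
  increments:
    - {"x": 0, "y": -0.001, "z": 0.035, "ax": -0.024, "ay": 0, "az": 0, "gripper": 0}
    - {"x": 0, "y": 0, "z": 0.03, "ax": 0, "ay": 0, "az": 0, "gripper": 0}
    - {"x": 0, "y": 0, "z": 0.01, "ax": 0, "ay": 0, "az": 0, "gripper": 0}

```text
clock: 16.95
tool_pos: [0.3687, -0.2664, 0.1356]
ee_rot: [-0.069, 0.998, 0.012, 0.002]
contact_force: [0.4, 0.6, -7.0]
finger_gap: 0.305
finger_force: 30.0
```

```bash
NI=2 python3 ctl.py '[[-0.024,0],[0,0],[0,0]]' '[0,0,0]'; python3 -c "
import numpy as np"
```

```text
z -0.054 innov -0.009 ; z -0.054 innov -0.001 ; t 17.00 psi -0.054 rate -0.01 d -0.0117 phi 0.0236 | w -0.055 u 0.0342 AX -0.0068  end psi -0.029
tcp [ 0.3686 -0.2663  0.1354] yaw 0.1386 pitch 0.006 Fz -6.9
```

>>> arm_command:
  increments:
    - {"x": -0.04, "y": 0, "z": 0, "ax": -0.01, "ay": 0, "az": 0, "gripper": 0}
    - {"x": -0.07, "y": 0, "z": 0, "ax": 0, "ay": 0, "az": 0, "gripper": 0}
    - {"x": -0.05, "y": 0, "z": 0, "ax": 0, "ay": 0, "az": 0, "gripper": 0}

```text
clock: 17.42
tool_pos: [0.435, -0.2576, 0.1367]
ee_rot: [-0.07, 0.997, 0.019, 0.003]
contact_force: [-0.6, -0.2, -6.5]
finger_gap: 0.301
finger_force: 30.0
```

```bash
NI=2 python3 ctl.py '[[-0.01,0],[0,0],[0,0]]' '[0,0,0]'
```

```text
z 0.001 innov 0.024 ; z 0.012 innov 0.002 ; t 17.48 psi 0.011 rate 0.21 d -0.0087 phi 0.0374 | w 0.045 u -0.0102 AX 0.0303  end psi 0.023
tcp [ 0.4377 -0.257   0.1368] yaw 0.1421 pitch 0.010 Fz -6.2
```

>>> arm_command:
  increments:
    - {"x": -0.04, "y": 0.003, "z": 0, "ax": 0.025, "ay": 0, "az": 0.002, "gripper": 0}
    - {"x": -0.05, "y": 0.002, "z": 0, "ax": 0, "ay": 0, "az": 0, "gripper": 0}
    - {"x": -0.02, "y": 0, "z": 0, "ax": 0, "ay": 0, "az": 0, "gripper": 0}

```text
clock: 17.9
tool_pos: [0.4773, -0.2495, 0.1367]
ee_rot: [-0.068, 0.998, 0.0, 0.004]
contact_force: [0.3, 0.1, -7.1]
finger_gap: 0.304
finger_force: 30.0
```

```bash
NI=2 python3 ctl.py '[[0.025,0],[0,0],[0,0]]' '[0,0,0]'; python3 - <<'E'
from m import *
s=bot.read_state();p,X,Y,Z=frame(s);d=p-np.array([.6115,-.231,0]);c,n=np.cos(.138),np.sin(.138)
print("garage frame",c*d[0]+n*d[1],-n*d[0]+c*d[1])
im=bot.get_image("top"); im2=bot.get_image("scene"); a=np.hstack([im2[110:230,250:410],im[190:310,350:510]])
cv2.imwrite("pics/n.png",cv2.resize(a[:,:,::-1],None,fx=2.5,fy=2.5))
E
```

```text
z 0.055 innov 0.010 ; z 0.057 innov 0.001 ; t 17.95 psi 0.057 rate 0.04 d -0.0075 phi -0.0006 | w 0.063 u -0.0184 AX 0.0114  end psi 0.033
tcp [ 0.4778 -0.2496  0.1367] yaw 0.1370 pitch 0.007 Fz -6.9
garage frame -0.1363158037637096 -0.00025904194503583583
```

View pics/n.png

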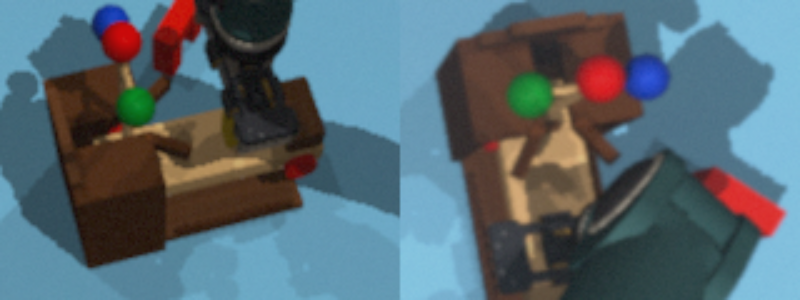

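>>> arm_command:
  increments:
    - {"x": -0.012, "y": 0, "z": 0.02, "ax": 0, "ay": 0, "az": 0, "gripper": 0}
    - {"x": 0, "y": 0, "z": 0.025, "ax": 0, "ay": 0, "az": 0, "gripper": 0}
    - {"x": 0, "y": 0, "z": 0.025, "ax": 0, "ay": 0, "az": 0, "gripper": 0}
    - {"x": 0, "y": 0, "z": 0.015, "ax": 0, "ay": 0, "az": 0, "gripper": 0}
    - {"x": 0, "y": 0, "z": 0.01, "ax": 0, "ay": 0, "az": 0, "gripper": 0}
    - {"x": 0, "y": 0, "z": 0, "ax": 0, "ay": 0, "az": 0, "gripper": 0}

```text
clock: 18.85
tool_pos: [0.4804, -0.2493, 0.0984]
ee_rot: [-0.067, 0.998, 0.0, 0.003]
contact_force: [-0.7, -0.2, -7.1]
finger_gap: 0.3
finger_force: 30.0
```

```bash
cat > f.py <<'E'
from m import *
s,phi,o=measure(("scene",),("red","green","blue"))
p,X,Y,Z=frame(s);d=p-np.array([.6115,-.231,0]);c,n=np.cos(.138),np.sin(.138)
print(s["clock"],"garage frame",c*d[0]+n*d[1],-n*d[0]+c*d[1],p,"phi",phi,"pitch",X[2],s["contact_force"],[float(v[0]) for v in o.values()],s["finger_gap"])
E
python3 f.py
```

```text
18.85 garage frame -0.13234072590861765 -0.00011274463786313874 [ 0.4804 -0.2493  0.0984] phi -4.279971948049491e-06 pitch 0.006173660890211905 [-0.7218 -0.1518 -7.0559] [0.107, 0.074, 0.15] 0.30017354775416677
```

Centred in the garage with about 5 mm left to lower; I'll set it down in small steps.

>>> arm_command:
  increments:
    - {"x": -0.003, "y": 0, "z": 0.004, "ax": 0, "ay": 0, "az": 0, "gripper": 0}
    - {"x": 0, "y": 0, "z": 0.003, "ax": 0, "ay": 0, "az": 0, "gripper": 0}
    - {"x": 0, "y": 0, "z": 0.002, "ax": 0, "ay": 0, "az": 0, "gripper": 0}
    - {"x": 0, "y": 0, "z": 0.001, "ax": 0, "ay": 0, "az": 0, "gripper": 0}
    - {"x": 0, "y": 0, "z": 0, "ax": 0, "ay": 0, "az": 0, "gripper": 0}

```text
clock: 19.52
tool_pos: [0.4818, -0.2492, 0.0946]
ee_rot: [-0.067, 0.998, 0.0, 0.003]
contact_force: [-0.1, -0.1, -5.7]
finger_gap: 0.302
finger_force: 30.0
```

```bash
python3 f.py
```

```text
19.525 garage frame -0.13099128266727153 -0.00017575807972191812 [ 0.4818 -0.2492  0.0946] phi -0.00020897556015037267 pitch 0.006587086182331425 [-0.0634 -0.0853 -5.7438] [0.118, 0.072, 0.146] 0.30216577631763397
```

>>> arm_command:
  increments:
    - {"x": 0, "y": 0, "z": 0.001, "ax": 0, "ay": 0, "az": 0, "gripper": 0}
    - {"x": 0, "y": 0, "z": 0.001, "ax": 0, "ay": 0, "az": 0, "gripper": 0}
    - {"x": 0, "y": 0, "z": 0.001, "ax": 0, "ay": 0, "az": 0, "gripper": 0}
    - {"x": 0, "y": 0, "z": 0, "ax": 0, "ay": 0, "az": 0, "gripper": 0}

```text
clock: 20.08
tool_pos: [0.4819, -0.2492, 0.0935]
ee_rot: [-0.067, 0.998, 0.0, 0.003]
contact_force: [-0.3, 0.5, -5.8]
finger_gap: 0.307
finger_force: 30.0
```

```bash
python3 f.py
```

```text
20.075 garage frame -0.1309128864942127 -0.0001524974924339735 [ 0.4819 -0.2492  0.0935] phi -0.00015423301546757108 pitch 0.006648725582536329 [-0.3365  0.4796 -5.77  ] [0.12, 0.073, 0.145] 0.3073384766119723
```

>>> arm_command:
  increments:
    - {"x": 0, "y": 0, "z": 0.001, "ax": 0, "ay": 0, "az": 0, "gripper": 0}
    - {"x": 0, "y": 0, "z": 0.001, "ax": 0, "ay": 0, "az": 0, "gripper": 0}
    - {"x": 0, "y": 0, "z": 0.001, "ax": 0, "ay": 0, "az": 0, "gripper": 0}
    - {"x": 0, "y": 0, "z": 0.001, "ax": 0, "ay": 0, "az": 0, "gripper": 0}
    - {"x": 0, "y": 0, "z": 0, "ax": 0, "ay": 0, "az": 0, "gripper": 0}

```text
clock: 20.75
tool_pos: [0.4825, -0.2492, 0.093]
ee_rot: [-0.067, 0.998, 0.0, 0.004]
contact_force: [-1.4, 2.9, 7.6]
finger_gap: 0.305
finger_force: 30.0
```

```bash
python3 f.py
```

```text
20.75 garage frame -0.13026321670764335 -0.00024529789881866035 [ 0.4825 -0.2492  0.093 ] phi 0.00022828953516403994 pitch 0.008155980845735608 [-1.4175  2.92    7.644 ] [0.119, 0.067, 0.144] 0.3053288645285754
```

>>> arm_command:
  increments:
    - {"x": 0, "y": 0, "z": -0.001, "ax": 0, "ay": 0, "az": 0, "gripper": 0.3}
    - {"x": 0, "y": 0, "z": 0, "ax": 0, "ay": 0, "az": 0, "gripper": 0.6}
    - {"x": 0, "y": 0, "z": 0, "ax": 0, "ay": 0, "az": 0, "gripper": 0.6}
    - {"x": 0, "y": 0, "z": 0, "ax": 0, "ay": 0, "az": 0, "gripper": 0.6}
    - {"x": 0, "y": 0, "z": 0, "ax": 0, "ay": 0, "az": 0, "gripper": 0.6}
    - {"x": 0, "y": 0, "z": -0.03, "ax": 0, "ay": 0, "az": 0, "gripper": 0.6}
    - {"x": 0, "y": 0, "z": -0.08, "ax": 0, "ay": 0, "az": 0, "gripper": 0.6}
    - {"x": 0, "y": 0, "z": -0.1, "ax": 0, "ay": 0, "az": 0, "gripper": 0.6}
    - {"x": 0.05, "y": 0, "z": -0.1, "ax": 0, "ay": 0, "az": 0, "gripper": 0.6}
    - {"x": 0, "y": 0, "z": 0, "ax": 0, "ay": 0, "az": 0, "gripper": 0.6}
    - {"x": 0, "y": 0, "z": 0, "ax": 0, "ay": 0, "az": 0, "gripper": 0.6}

```text
clock: 22.18
tool_pos: [0.4613, -0.2514, 0.2161]
ee_rot: [-0.068, 0.998, 0.0, 0.004]
contact_force: [-1.0, 0.0, -0.2]
finger_gap: 0.601
finger_force: 0.0
```

```bash
python3 - <<'E'
from m import *
im=bot.get_image("top"); im2=bot.get_image("scene"); s=bot.read_state(); print(s["clock"],s["tool_pos"],s["finger_gap"],s["contact_force"])
G=np.array([.6115,-.231,0]);c,n=np.cos(.138),np.sin(.138)
def g(X): d=X-G; return c*d[0]+n*d[1],-n*d[0]+c*d[1],X[2]
bot_im.update(top=im,scene=im2)
for col,X in [("red",[.61,-.25,.295]),("green",[.61,-.19,.255]),("blue",[.61,-.28,.25])]:
    a,b=near("scene",col,X),near("top",col,X)
    if a and b: Q,e=tri([ray("scene",a),ray("top",b)]);print(col,np.round(g(Q),4),e)
for cc in("scene","top"):
    print("post",cc,[np.round(g(atz(cc,t[1],.131)),4) for t in blobs(bot_im[cc],"yellow",40) if t[0]<250][:3])
a=np.hstack([im2[110:230,250:410],im[190:310,350:510]]);cv2.imwrite("pics/e.png",cv2.resize(a[:,:,::-1],None,fx=2.5,fy=2.5))
E
```

```text
22.275 [ 0.461  -0.2513  0.2152] 0.6021967607275596 [ 0.1347 -0.1526 -0.2375]
red [-0.0328  0.0324  0.4264] 0.0209213776681572
green [0.0003 0.0359 0.2591] 0.0003715654568554332
blue [ 0.0005 -0.0634  0.2654] 0.0033760983588044555
post scene [array([ 0.218 , -0.2947,  0.131 ]), array([-0.1299,  0.0059,  0.131 ])]
post top [array([ 0.1961, -0.3284,  0.131 ])]
```

View pics/e.png

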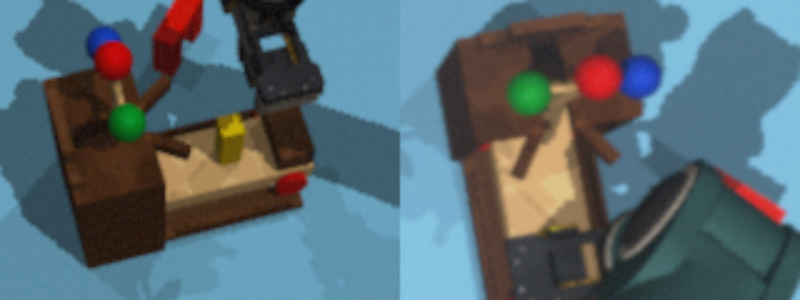

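```bash
python3 -c "
from cell import bot
print(bot.finish_job())"
```

```text
the job is handed in; nothing more can be done
None
```

The car stands released on the garage floor about 1 mm from the target spot, with the tree resting in the roof slot at about 0.07 rad; I balanced it in the air for roughly 8 s and handed the job in at about 22 s on the clock, but got no verdict back.

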